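Pin the sign stand and hold its stem fully up

ROBOT

A 6-joint arm with a two-finger parallel gripper is mounted at the origin on a cart in front of the work surface, level with it; the furniture and walls round the work are solid. World frame = base frame: x ahead of the robot, y to its left, z up, the work surface at z = 0. Lengths are in m, angles in rad, forces in N, time in s.
With the tool pointing down it reaches from about 0.3 to 0.85 m from the base axis. Payload 4.2 kg.
Tool frame: the origin (TCP) lies midway between the tips of the shut fingers; the grasp point (between the pads) lies 19 mm behind it (r.tcp_to_grasp is the distance from the TCP to the grasp point, in m); z points along the fingers, y is the line along which they close (so a half turn about z gives the same grasp; the last joint's range is limited). The gripper opens to 91 mm and grips with 3 to 60 N. Pads are 32 mm wide; open, the fingers measure 118 mm over their backs; the gripper's body (76 mm by 178 mm) begins 60 mm behind the grasp point.
Start: joints at [-1.28, 0.32, 1.565, -0, 1.257, -0.02], TCP at [0.176, -0.547, 0.214] pointing down, gripper open.
Joint ranges: [-3.11, 3.11], [-0.84, 2.01], [0.21, 2.61], [-1.34, 4.49], [0.05, 2.63], [-2.56, 2.56]. Speed limits (rad/s): [2.57, 2.57, 3.14, 3.14, 3.14, 3.14].

INTERFACE

Orientations are given as a unit quaternion [x, y, z, w].
In Python, from cell import r, snapshot gives the robot as it stands.
- The arm moves only by the tool carry_out, never from a script. Its argument "deltas" is a list of rows, each an object of numbers: "x", "y", "z": the shift along the tool's x, y, z in mm; "wx", "wy", "wz": the turn, a rotation vector about the tool's x, y, z in degrees; "claw": the closure, from 0 (fully open) to 1 (shut). In form: [{"x": .., "y": .., "z": .., "wx": .., "wy": .., "wz": .., "claw": ..}, ...]. A call has 1 to 20 rows; each row shifts and turns the commanded pose from where the row before left it, along the tool's axes as they then stand; what a row does not reach is not made up. A row lasts 1/8 s, in which the tool goes at most 62.5 mm and 10.7 degrees, less where a joint would pass 70% of its speed; a pose out of reach is approached as far as the arm can. A call with a gripper value outside its range is refused whole. The fingers move at their own pace and stop on an object; "newtons" is the grip in N (left out, the last holds). Time passes only in rows, so rows that do not move let the fingers close. It gives the time, the measured TCP pose, the force, the opening and the grip force at its end, in the units of the state.
- r.observe(): the state, without advancing time (a new reading comes with each control period).
- snapshot(name): name is "scene" or "top" or "wrist"; returns a dict with "pixels" (384x512x3 uint8, red, green, blue), "camera_matrix" (3x3 intrinsics, pixels), "dist_coeffs" ([k1, k2, p1, p2, k3] as OpenCV has them; the pictures are not rectified), "T" (4x4, takes a point from camera to world coordinates). Camera axes: x right, y up, looking along -z (the intrinsics and any distortion apply to the point x, -y, -z); pixel columns grow to the right and rows downward; lengths in m; the calibration is good to about 2 mm. A picture is of the moment at which its call begins. There is no depth.
- r.job_done(): hands the job in; it is judged then, once.
The state is a dict: "clock": time; "joints": joint angles; "joint_velocities": joint speeds; "tau": joint torques, N m; "position": TCP position; "ee_rot": TCP orientation; "ft_force": force on the tool from outside, world axes, zero at the start; "ft_torque": the same for the moment, N m; "width": finger opening in m; "grasp_force": force on a finger pad.
Only numpy, scipy, OpenCV 4.12 (cv2) and the standard library are available. Lean on these libraries where they do the work, as an engineer would, in place of code of your own. Each camera call takes 0.05 s, during which the arm holds its last target. There are 200 camera calls.

TASK

Lock the swivel of the sign stand: take the yellow-headed steel pin out of the blue block and push it down through the fork and the brass lug until its collar sits on the fork, and let go of it. Then squeeze the red release button into the black head while the stem is still down, pull the stem straight up past its first stop to its second and last stop, and finish while holding it there, button still squeezed in, so that your grip alone keeps it up. Leave the olive tub, the spice jar and the timer where they stand.

Things in the scene. Friction and masses are not known exactly. Their poses are not given: they have to be found in the camera images.
- stand: Sign stand, fixed: grey base plate 215 x 95 x 12 mm; origin on the worktop under its upright mast; the fork's hole lies 110 mm away at -x; z up. The mast is a square aluminium tube 40 mm wide (46 mm at its black collar), top at 170 mm, on a swivel; a brass lug, 10 mm thick, runs from its foot into the steel fork.
- fork_hole (a point): Centre of the hole's mouth on top of the steel fork, 54 mm above the worktop; fork 50 x 44 mm from above. Upright hole, 16 mm in diameter, slightly chamfered, running on through the lug and the fork's lower plate (underside 34 mm below this point), all aligned at the start. With the pin seated, the pin's origin is 36 mm below this point.
- pin: Loose upright headed pin, 71 mm long, about 60 g: steel shank 12 mm in diameter, 36 mm long, with a tapered foot; steel collar 24 mm in diameter, 5 mm thick; round yellow grip 18 mm in diameter (41 to 71 mm up). Origin at the tip of the shank, z along the pin to its grip. At the start it stands in the blue block, its collar on the block's top.
- pin_block: Blue block 56 x 56 x 45 mm, fixed, with a hole 15 mm in diameter and 40 mm deep in the middle of its top; origin at the centre of its underside. It changes places with the olive tub from start to start.
- swivel (a joint): Turn of the mast and lug about the mast's axis, rad; 0 at the start (holes aligned), moves stiffly, free from -0.5 to 0.5 until the pin is in.
- stem (a joint): Height to which the telescopic stem is pulled out, m: 0 down (at the start), 0.05 first stop, 0.10 second stop, its end. A tooth locks it at each of the three unless the release button is squeezed in; squeezed, it slides freely (about 3.5 N to lift) and sinks if let go between stops.
- stem_head (a point): Centre of the black head on the stem, 205 mm above the worktop when down, 305 mm at the second stop. Head 38 (stand's x) x 34 (stand's y) x 50 mm high, axes as the stand's at swivel 0. The red button stands out of its +y face: one pinch from above along the stand's y, pads at this height, squeezes it in. Two small clip lips stand out 4 mm on top.
- release (a joint): Travel of the red release button into the head, towards the stand's -y, m: 0 out, 0.007 fully in; the tooth is clear from 0.0035. Button 26 mm wide, 36 mm high, centred on the head's height, standing out 8 mm; its spring takes 2.4 N to start, 8 N fully in. Head and button are 42 mm thick with the button out, 35 mm with it in.
- tub_olive: Bystander: olive-green deli tub with a white lid, 79 mm wide, 57 mm high; origin at the centre of its underside. Leave it alone.
- spice_jar: Bystander: spice jar with a white cap, 47 mm wide, 98 mm high; origin at the centre of its underside. Leave it alone.
- timer: Bystander: white kitchen timer lying flat, 70 x 70 x 20 mm; origin at the centre of its underside. Leave it alone.

How it is judged:
On the way, in this order (a step that is already met when the one before it is completed fails the run):
1. the pin is seated in fork and lug and let go, the stem still down (z of pin in the frame of fork_hole below -0.0325 m and horizontal distance between pin and fork_hole below 0.006 m and angle between pin's own z axis and vertical below 0.15 rad and contact force between the fingers and pin below 0.2 N and value of joint stem below 0.01 m), for 0.2 s.
2. the fingers squeeze the release button in while the stem is still down (z of pin in the frame of fork_hole below -0.0325 m and horizontal distance between pin and fork_hole below 0.006 m and angle between pin's own z axis and vertical below 0.15 rad and value of joint release above 0.004 m and contact force between the fingers and release above 2 N and value of joint stem below 0.01 m), for 0.1 s.
3. the stem, button in, is pulled past the first stop (value of joint stem above 0.06 m and value of joint release above 0.004 m).
At the end, for the whole second after the job is handed in: Stem at rest within 5 mm of its second stop (0.10 m), fingers pressing the release button over 4 mm in with over 2 N (the tooth carries nothing); pin untouched, upright, collar within 3.5 mm of the fork, within 6 mm of the hole axis; swivel within 0.1 rad of 0 (z of pin in the frame of fork_hole below -0.0325 m and horizontal distance between pin and fork_hole below 0.006 m and angle between pin's own z axis and vertical below 0.15 rad and value of joint stem above 0.095 m and value of joint release above 0.004 m and contact force between the fingers and release above 2 N and contact force between the fingers and pin below 0.2 N and velocity of joint stem between -0.01 and 0.01 m/s and value of joint swivel between -0.1 and 0.1 rad); the arm keeps its last pose, push and grip.
It fails at once if the olive tub is pushed more than 3 cm or tipped (distance of tub_olive from where it was at the start of the episode above 0.03 m or angle between tub_olive's own z axis and vertical above 0.4 rad).
It fails at once if the spice jar is pushed more than 3 cm or tipped (distance of spice_jar from where it was at the start of the episode above 0.03 m or angle between spice_jar's own z axis and vertical above 0.4 rad).
It fails at once if the timer is pushed more than 3 cm or tipped (distance of timer from where it was at the start of the episode above 0.03 m or angle between timer's own z axis and vertical above 0.4 rad).
It also fails if it takes over 67 s, if anything falls off the work surface, if the arm or the gripper's body presses on something with over 40 N, if the wrist force passes 120 N, or if a joint passes its speed limit or range.

## Working session

There is one attempt and no reset: what is moved stays moved. The work goes in short steps, Python scripts to look and compute and a tool call to move; the robot and the scene stay as the last step left them, time stands still between calls to the robot, and variables do not carry over. Pictures are saved under pics/ and viewed, at most 10 in all, crops included, and the job is handed in when it is done.

Besides the shell and the picture viewer there is one more tool, called after "Emit:" as name(argument=value, ...) on one line, values as JSON. carry_out: Moves the arm, as the interface text tells. Its arguments: {"type":"object","properties":{"deltas":{"type":"array","items":{"type":"object","properties":{"x":{"type":"number"},"y":{"type":"number"},"z":{"type":"number"},"wx":{"type":"number"},"wy":{"type":"number"},"wz":{"type":"number"},"claw":{"type":"number"}}}},"newtons":{"type":"number"}},"required":["deltas"]}

```bash
mkdir -p pics; ls; python3 - <<'E'
from cell import r,snapshot
import cv2,pickle,numpy as np
d={n:snapshot(n) for n in("scene","top")}
pickle.dump(d,open("s0.pkl","wb"))
for n in d:
    cv2.imwrite(f"pics/{n}0.png",d[n]["pixels"][...,::-1]); print(n,d[n]["T"].round(3).tolist(),d[n]["camera_matrix"].tolist(),d[n]["dist_coeffs"])
print(r.observe())
E
```

```text
pics
scene [[-0.462, 0.645, -0.609, 0.034], [-0.887, -0.327, 0.327, 0.31], [0.012, 0.691, 0.723, 0.768], [0.0, 0.0, 0.0, 1.0]] [[351.51657626893524, 0.0, 254.26330486659037], [0.0, 351.51657626893524, 194.75777386982026], [0.0, 0.0, 1.0]] [-0.01224365  0.          0.          0.          0.        ]
top [[-0.002, 0.993, -0.115, 0.415], [-1.0, -0.0, 0.013, 0.033], [0.013, 0.115, 0.993, 1.327], [0.0, 0.0, 0.0, 1.0]] [[419.61554067975067, 0.0, 260.2030764851941], [0.0, 419.61554067975067, 191.66757932787394], [0.0, 0.0, 1.0]] [-0.02495426  0.          0.          0.          0.        ]
{'clock': 0.1, 'joints': array([-1.28003917e+00,  3.20204468e-01,  1.56552478e+00, -3.02570566e-05,
        1.25738919e+00, -1.99936786e-02]), 'joint_velocities': array([-0.00164403, -0.00230774, -0.00314668, -0.00010186, -0.00075735,
       -0.00116464]), 'tau': array([-2.51064637e-05, -4.13335669e+01, -2.32509273e+01,  7.29383086e-02,
        4.22388967e-02, -6.30134537e-05]), 'position': array([ 0.17568953, -0.5470429 ,  0.21323037]), 'ee_rot': array([ 9.87952493e-01,  1.54755581e-01, -1.17222522e-04, -7.53967294e-04]), 'ft_force': array([-0.13336768,  0.06694652, -0.02549988]), 'ft_torque': array([-0.03319192,  0.02066931,  0.00844507]), 'grasp_force': 0.0, 'width': 0.09088297154335218}
```

View pics/scene0.png

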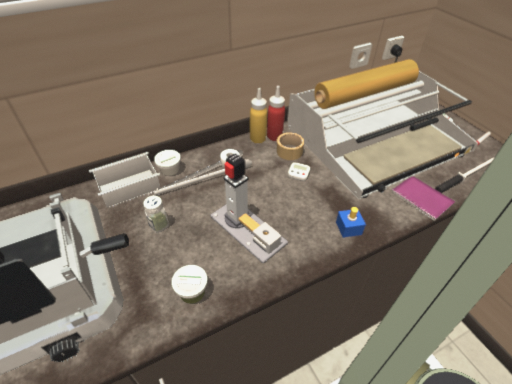

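View pics/top0.png

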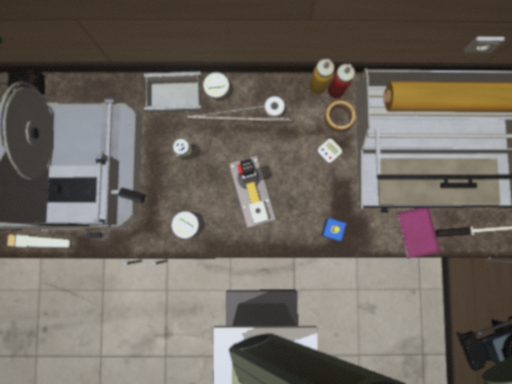

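The scene view shows the stand at about (240,225), with the red button at (235,165), the fork hole at (266,234) and the pin in the blue block at (352,215). In the top view the stand runs from (247,165) to the hole at (258,210), and the block is at (335,230).

```bash
cat > h.py <<'E'
import numpy as np,cv2
def ray(s,px):
    p=cv2.undistortPoints(np.array([[px]],float),s["camera_matrix"],np.array(s["dist_coeffs"],float))[0,0]
    T=np.array(s["T"]); d=T[:3,:3]@np.array([p[0],-p[1],-1]); return T[:3,3],d/np.linalg.norm(d)
def plane(s,px,z):
    o,d=ray(s,px); return o+d*(z-o[2])/d[2]
def tri(s1,p1,s2,p2):
    o1,d1=ray(s1,p1);o2,d2=ray(s2,p2)
    t=np.linalg.lstsq(np.c_[d1,-d2],o2-o1,rcond=None)[0]
    a,b=o1+d1*t[0],o2+d2*t[1]; return (a+b)/2,np.linalg.norm(a-b)
def blobs(s,lo,hi,box,n=2):
    x0,y0,x1,y1=box
    hsv=cv2.cvtColor(np.ascontiguousarray(s["pixels"]),cv2.COLOR_RGB2HSV)
    m=np.zeros(hsv.shape[:2],np.uint8); m[y0:y1,x0:x1]=cv2.inRange(hsv,lo,hi)[y0:y1,x0:x1]
    k,l,st,c=cv2.connectedComponentsWithStats(m)
    o=np.argsort(-st[1:,4])[:n]+1
    return [(c[i],st[i].tolist(),(l==i)) for i in o]
E
python3 - <<'E'
import pickle,cv2,numpy as np
from h import *
d=pickle.load(open("s0.pkl","rb"))
bx={"scene":(200,140,380,260),"top":(220,145,360,250)}
cols={"yellow":((18,110,80),(35,255,255)),"blue":((105,120,60),(125,255,255)),"red":((0,150,80),(6,255,255))}
for n in d:
    for c,(lo,hi) in cols.items():
        for b in blobs(d[n],lo,hi,bx[n]): print(n,c,b[0].round(1),b[1])
a=d["scene"]["pixels"][140:260,200:300];b=d["top"]["pixels"][150:235,225:345]
f=lambda i,h:cv2.resize(i,None,fx=h,fy=h,interpolation=cv2.INTER_CUBIC)
A=f(a,4.5);B=f(b,3.0)
c=np.zeros((540,810,3),np.uint8);c[:540,:450]=A;c[:255,450:810]=B
cv2.imwrite("pics/c0.png",c[...,::-1])
E
```

```text
scene yellow [248.1 221.7] [239, 214, 20, 17, 168]
scene yellow [289.  152.2] [278, 143, 24, 17, 151]
scene blue [349.8 224. ] [337, 210, 29, 27, 511]
scene red [229.2 169.3] [225, 161, 9, 17, 113]
top yellow [252.5 191.5] [246, 182, 13, 20, 152]
top yellow [335.7 228.6] [333, 227, 6, 4, 18]
top blue [333.6 229. ] [323, 218, 23, 23, 308]
top red [240.1 169.1] [238, 165, 5, 9, 24]
```

```bash
python3 -c "
import cv2;i=cv2.imread('pics/c0.png');cv2.imwrite('pics/c0b.png',i[:,:800])"
```

```text
(no output)
```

View pics/c0b.png

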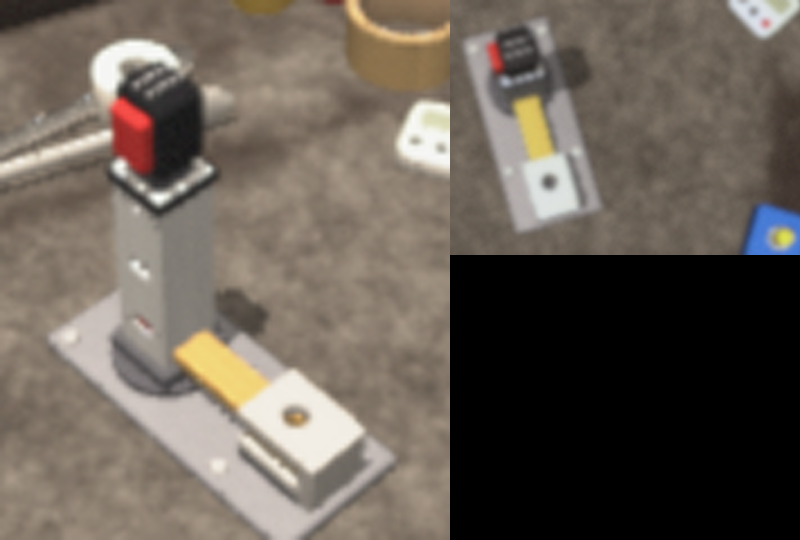

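The crop shows the hole at about scene (265.4,232.2) and top (257.7,210.4). The head top is at top (246.7,165.6), with the red button facing world +y.

```bash
python3 - <<'E'
import pickle,cv2,numpy as np
from h import *
d=pickle.load(open("s0.pkl","rb"));S,T=d["scene"],d["top"]
hs,ht=(265.4,232.0),(257.6,210.3)
print("hole",tri(S,hs,T,ht),plane(S,hs,.054),plane(T,ht,.054))
hd=plane(T,(246.7,165.6),.23);print("head top",hd)
h=plane(T,ht,.054);v=hd-h;print("dist",np.hypot(*v[:2]),"yaw",np.degrees(np.arctan2(v[1],v[0])))
for s,bx in((S,(335,200,370,240)),(T,(315,210,350,245))):
    y=blobs(s,(18,80,80),(38,255,255),bx,1)[0]; b=blobs(s,(100,100,40),(130,255,255),bx,1)[0]
    print("yellow",y[0],y[1],plane(s,y[0],.09 if s is T else .085)); print("blue",b[0],b[1])
    m=(b[2]).astype(np.uint8); c=cv2.findContours(m,0,2)[0][0]; R=cv2.minAreaRect(c);print(R,plane(s,R[0],.045))
E
```

```text
hole (array([0.50537011, 0.02394912, 0.05494695]), np.float64(0.0006686222222045738)) [0.50580207 0.02329531 0.054     ] [0.50562397 0.02421984 0.054     ]
head top [0.61186486 0.05423697 0.23      ]
dist 0.11039997703910075 yaw 15.777026067638815
yellow [353.36363636 211.44155844] [350, 206, 9, 13, 77] [ 0.44044525 -0.19901328  0.085     ]
blue [349.76691729 223.90977444] [336, 210, 30, 27, 532]
((350.484619140625, 222.376953125), (26.171329498291016, 28.652023315429688), 82.87498474121094) [ 0.43701243 -0.1974957   0.045     ]
yellow [335.5        228.83333333] [333, 227, 6, 5, 24] [ 0.44805935 -0.20515021  0.09      ]
blue [333.73214286 229.05357143] [322, 218, 24, 23, 336]
((333.9999694824219, 229.00003051757812), (20.871028900146484, 19.606117248535156), 18.43494987487793) [ 0.44875118 -0.20921089  0.045     ]
```

Emit:
carry_out(deltas=[{"x": 45.4, "y": -30.5, "claw": 0}, {"x": 45.4, "y": -30.5, "claw": 0}, {"x": 45.4, "y": -30.5, "claw": 0}, {"x": 45.4, "y": -30.5, "claw": 0}, {"x": 45.4, "y": -30.5, "claw": 0}, {"x": 45.4, "y": -30.5, "claw": 0}, {"x": 45.4, "y": -30.5, "claw": 0}, {"x": 45.4, "y": -30.5, "claw": 0}, {"wz": -9, "claw": 0}, {"wz": -9, "claw": 0}, {"wz": -9, "claw": 0}, {"wz": -9, "claw": 0}, {"wz": -9, "claw": 0}, {"wz": -9, "claw": 0}, {"wz": -9, "claw": 0}, {"wz": -9, "claw": 0}, {"claw": 0}, {"claw": 0}])

```text
invalid input
```

```bash
cat >> h.py <<'E'
from scipy.spatial.transform import Rotation as Ro
def go(st,target,yaw_y=None):
    "deltas in tool axes (mm) from the state to the target TCP, and wz (deg) so that tool y points at yaw_y"
    R=Ro.from_quat(st["ee_rot"]).as_matrix(); t=R.T@(np.array(target)-st["position"])*1000
    y=np.degrees(np.arctan2(R[1,1],R[0,1])); tilt=np.degrees(np.arccos(-R[2,2]))
    print("tool delta",t.round(1),"yaw y",y.round(2),"tilt",tilt.round(2),"wz",None if yaw_y is None else -((yaw_y-y+180)%360-180))
E
python3 - <<'E'
from cell import r,snapshot
import pickle,cv2
from h import *
st=r.observe();print(st["position"],st["joints"].round(2));go(st,[.447,-.204,.15],0)
w=snapshot("wrist");pickle.dump(w,open("w1.pkl","wb"));cv2.imwrite("pics/w1.png",w["pixels"][...,::-1]);print(np.array(w["T"]).round(3))
E
```

```text
[ 0.17568953 -0.5470429   0.21323037] [-1.28  0.32  1.57 -0.    1.26 -0.02]
tool delta [ 363.2 -243.6   63.6] yaw y -72.19 tilt 0.09 wz -72.19475262481512
[[ 0.307  0.915  0.263  0.25 ]
 [-0.952  0.295  0.083 -0.525]
 [-0.002 -0.275  0.961  0.383]
 [ 0.     0.     0.     1.   ]]
```

View pics/w1.png

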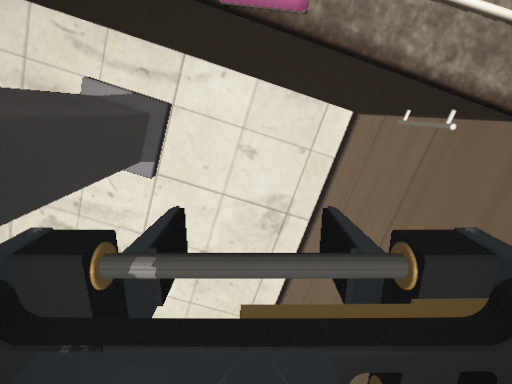

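The move was refused, so this wrist view is from the start pose and shows only the floor and the fingers, which meet near (255,230). I'll resend the move with every key filled in.

Emit:
carry_out(deltas=[{"x": 45.4, "y": -30.5, "z": 0, "wx": 0, "wy": 0, "wz": 0, "claw": 0}, {"x": 45.4, "y": -30.5, "z": 0, "wx": 0, "wy": 0, "wz": 0, "claw": 0}, {"x": 45.4, "y": -30.5, "z": 0, "wx": 0, "wy": 0, "wz": 0, "claw": 0}, {"x": 45.4, "y": -30.5, "z": 0, "wx": 0, "wy": 0, "wz": 0, "claw": 0}, {"x": 45.4, "y": -30.5, "z": 0, "wx": 0, "wy": 0, "wz": 0, "claw": 0}, {"x": 45.4, "y": -30.5, "z": 0, "wx": 0, "wy": 0, "wz": 0, "claw": 0}, {"x": 45.4, "y": -30.5, "z": 0, "wx": 0, "wy": 0, "wz": 0, "claw": 0}, {"x": 45.4, "y": -30.5, "z": 0, "wx": 0, "wy": 0, "wz": 0, "claw": 0}, {"x": 0, "y": 0, "z": 0, "wx": 0, "wy": 0, "wz": -9, "claw": 0}, {"x": 0, "y": 0, "z": 0, "wx": 0, "wy": 0, "wz": -9, "claw": 0}, {"x": 0, "y": 0, "z": 0, "wx": 0, "wy": 0, "wz": -9, "claw": 0}, {"x": 0, "y": 0, "z": 0, "wx": 0, "wy": 0, "wz": -9, "claw": 0}, {"x": 0, "y": 0, "z": 0, "wx": 0, "wy": 0, "wz": -9, "claw": 0}, {"x": 0, "y": 0, "z": 0, "wx": 0, "wy": 0, "wz": -9, "claw": 0}, {"x": 0, "y": 0, "z": 0, "wx": 0, "wy": 0, "wz": -9, "claw": 0}, {"x": 0, "y": 0, "z": 0, "wx": 0, "wy": 0, "wz": -9, "claw": 0}, {"x": 0, "y": 0, "z": 0, "wx": 0, "wy": 0, "wz": 0, "claw": 0}, {"x": 0, "y": 0, "z": 0, "wx": 0, "wy": 0, "wz": 0, "claw": 0}], newtons=20)

```text
clock: 2.4
position: [0.4469, -0.204, 0.2138]
ee_rot: [0.709, 0.705, -0.0, -0.0]
ft_force: [0.3, -0.2, 0.5]
width: 0.0911
grasp_force: 0.0
```

```bash
python3 - <<'E'
from cell import r,snapshot
import pickle,cv2
from h import *
st=r.observe();print(st["position"],st["joints"].round(2));go(st,[.447,-.204,.15],0)
w=snapshot("wrist");pickle.dump(w,open("w1.pkl","wb"));cv2.imwrite("pics/w2.png",w["pixels"][...,::-1]);print(np.array(w["T"]).round(3))
for lo,hi in(((18,80,80),(38,255,255)),((100,100,40),(130,255,255))):
    for b in blobs(w,lo,hi,(0,0,512,384)): print(b[0],b[1])
E
```

```text
[ 0.44693839 -0.20403809  0.21382139] [-0.45  0.19  1.75 -0.    1.21 -0.45]
tool delta [ 0.   0.1 63.8] yaw y -0.32 tilt 0.01 wz -0.3177148239124108
[[ 1.     0.004  0.001  0.447]
 [-0.005  0.961  0.275 -0.127]
 [ 0.    -0.275  0.961  0.384]
 [ 0.     0.     0.     1.   ]]
[369.0089661  309.37489493] [240, 298, 248, 20, 3569]
[490.24560375 189.46834701] [468, 159, 44, 70, 1706]
[255.4282434  175.17164179] [228, 148, 55, 57, 1742]
```

View pics/w2.png

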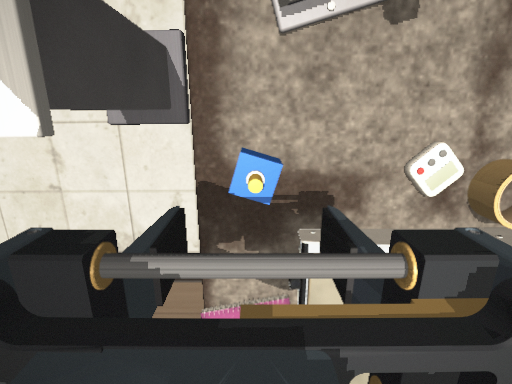

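The wrist view shows the blue block at (256,175) with the yellow grip at (255,183), about centred between the fingers.

```bash
python3 - <<'E'
import pickle
from h import *
w=pickle.load(open("w1.pkl","rb"));d=pickle.load(open("s0.pkl","rb"))
b=blobs(w,(18,80,80),(38,255,255),(235,160,280,200),1)[0];print(b[0],b[1])
# top face of grip: brightest part: fit circle on lower/outer contour; use min enclosing of bright pixels
for z in(.075,.08):print(plane(w,b[0],z))
m=blobs(w,(100,100,40),(130,255,255),(215,140,300,220),1)[0][2].astype(np.uint8)
c=max(cv2.findContours(m,0,2)[0],key=cv2.contourArea);R=cv2.minAreaRect(c);print(R,plane(w,R[0],.045))
print("tri top",tri(w,b[0],d["top"],(335.5,228.8)),"tri scene",tri(w,b[0],d["scene"],(353.4,211.4)))
b0=blobs(w,(18,80,80),(38,255,255),(235,160,280,200),1)[0];ys,xs=np.where(b0[2])
hsv=cv2.cvtColor(np.ascontiguousarray(w["pixels"]),cv2.COLOR_RGB2HSV);print(hsv[170:196,255].tolist())
E
```

```text
[255.10526316 183.03947368] [248, 174, 15, 19, 228]
[ 0.44896534 -0.20924606  0.075     ]
[ 0.44893248 -0.20791822  0.08      ]
((255.62469482421875, 176.35516357421875), (44.66781997680664, 47.980262756347656), 17.52556800842285) [ 0.44984609 -0.20841703  0.045     ]
tri top (array([ 0.44853262, -0.20548778,  0.08877235]), np.float64(0.0007112990912990157)) tri scene (array([ 0.44912621, -0.21031163,  0.07034412]), np.float64(0.0004210358523905134))
[[109, 70, 214], [40, 3, 252], [30, 1, 254], [24, 10, 253], [21, 166, 166], [20, 165, 170], [20, 164, 170], [21, 164, 171], [23, 159, 196], [29, 126, 252], [30, 100, 255], [30, 101, 255], [30, 102, 255], [30, 104, 255], [30, 106, 255], [30, 107, 254], [30, 107, 254], [30, 108, 254], [30, 110, 254], [30, 111, 254], [30, 112, 254], [30, 114, 254], [29, 96, 254], [103, 95, 234], [106, 153, 251], [106, 154, 251]]
```

Emit:
carry_out(deltas=[{"x": -5.2, "y": 2.1, "z": 0, "wx": 0, "wy": 0, "wz": 0, "claw": 0}, {"x": 0, "y": 0, "z": 40, "wx": 0, "wy": 0, "wz": 0, "claw": 0}, {"x": 0, "y": 0, "z": 40, "wx": 0, "wy": 0, "wz": 0, "claw": 0}, {"x": 0, "y": 0, "z": 40, "wx": 0, "wy": 0, "wz": 0, "claw": 0}, {"x": 0, "y": 0, "z": 25, "wx": 0, "wy": 0, "wz": 0, "claw": 0}, {"x": 0, "y": 0, "z": 14.5, "wx": 0, "wy": 0, "wz": 0, "claw": 0}, {"x": 0, "y": 0, "z": 0, "wx": 0, "wy": 0, "wz": 0, "claw": 0.5}, {"x": 0, "y": 0, "z": 0, "wx": 0, "wy": 0, "wz": 0, "claw": 0.7}, {"x": 0, "y": 0, "z": 0, "wx": 0, "wy": 0, "wz": 0, "claw": 0.8}, {"x": 0, "y": 0, "z": 0, "wx": 0, "wy": 0, "wz": 0, "claw": 1}, {"x": 0, "y": 0, "z": 0, "wx": 0, "wy": 0, "wz": 0, "claw": 1}, {"x": 0, "y": 0, "z": 0, "wx": 0, "wy": 0, "wz": 0, "claw": 1}, {"x": 0, "y": 0, "z": 0, "wx": 0, "wy": 0, "wz": 0, "claw": 1}, {"x": 0, "y": 0, "z": 0, "wx": 0, "wy": 0, "wz": 0, "claw": 1}], newtons=20)

```text
clock: 4.2
position: [0.4491, -0.2093, 0.0544]
ee_rot: [0.708, 0.706, -0.0, -0.0]
ft_force: [0.1, -0.5, -0.4]
width: 0.0172
grasp_force: 20.0
```

Emit:
carry_out(deltas=[{"x": 0, "y": 0, "z": -20, "wx": 0, "wy": 0, "wz": 0, "claw": 1}, {"x": 0, "y": 0, "z": -40, "wx": 0, "wy": 0, "wz": 0, "claw": 1}, {"x": 0, "y": 0, "z": -40, "wx": 0, "wy": 0, "wz": 0, "claw": 1}, {"x": 0, "y": 0, "z": -36, "wx": 0, "wy": 0, "wz": 0, "claw": 1}, {"x": 0, "y": 0, "z": 0, "wx": 0, "wy": 0, "wz": 8.2, "claw": 1}, {"x": 0, "y": 0, "z": 0, "wx": 0, "wy": 0, "wz": 8.2, "claw": 1}, {"x": 0, "y": 0, "z": 0, "wx": 0, "wy": 0, "wz": 8.2, "claw": 1}, {"x": 0, "y": 0, "z": 0, "wx": 0, "wy": 0, "wz": 8.2, "claw": 1}, {"x": 0, "y": 0, "z": 0, "wx": 0, "wy": 0, "wz": 8.2, "claw": 1}, {"x": 0, "y": 0, "z": 0, "wx": 0, "wy": 0, "wz": 8.2, "claw": 1}, {"x": 0, "y": 0, "z": 0, "wx": 0, "wy": 0, "wz": 8.2, "claw": 1}, {"x": 0, "y": 0, "z": 0, "wx": 0, "wy": 0, "wz": 8.2, "claw": 1}, {"x": 0, "y": 0, "z": 0, "wx": 0, "wy": 0, "wz": 8.2, "claw": 1}, {"x": 19.6, "y": -34.8, "z": 0, "wx": 0, "wy": 0, "wz": 0, "claw": 1}, {"x": 19.6, "y": -34.8, "z": 0, "wx": 0, "wy": 0, "wz": 0, "claw": 1}, {"x": 19.6, "y": -34.8, "z": 0, "wx": 0, "wy": 0, "wz": 0, "claw": 1}, {"x": 19.6, "y": -34.8, "z": 0, "wx": 0, "wy": 0, "wz": 0, "claw": 1}, {"x": 19.6, "y": -34.8, "z": 0, "wx": 0, "wy": 0, "wz": 0, "claw": 1}, {"x": 19.6, "y": -34.8, "z": 0, "wx": 0, "wy": 0, "wz": 0, "claw": 1}, {"x": 0, "y": 0, "z": 0, "wx": 0, "wy": 0, "wz": 0, "claw": 1}], newtons=20)

```text
clock: 6.7
position: [0.5047, 0.0258, 0.1901]
ee_rot: [0.99, 0.141, -0.0, -0.0]
ft_force: [0.1, -0.6, -0.3]
width: 0.0173
grasp_force: 20.0
```

```bash
python3 - <<'E'
from cell import r,snapshot
import pickle,cv2
from h import *
st=r.observe();print(st["position"],st["width"],st["grasp_force"]);go(st,[.5055,.024,.1],-74.2)
d={n:snapshot(n) for n in("scene","wrist","top")};pickle.dump(d,open("s2.pkl","wb"))
f=lambda i,h:cv2.resize(i,None,fx=h,fy=h,interpolation=cv2.INTER_CUBIC)
c=np.zeros((520,800,3),np.uint8);c[:,:400]=f(d["scene"]["pixels"][130:260,210:310],4);c[:400,400:]=f(d["wrist"]["pixels"][100:300,156:356],2)
cv2.imwrite("pics/c2.png",c[...,::-1])
E
```

```text
[0.50474027 0.02583976 0.19010281] 0.017320252117211023 20.00024378299713
tool delta [ 0.2  2.  90.1] yaw y -73.78 tilt 0.03 wz 0.4172998662625673
```

View pics/c2.png

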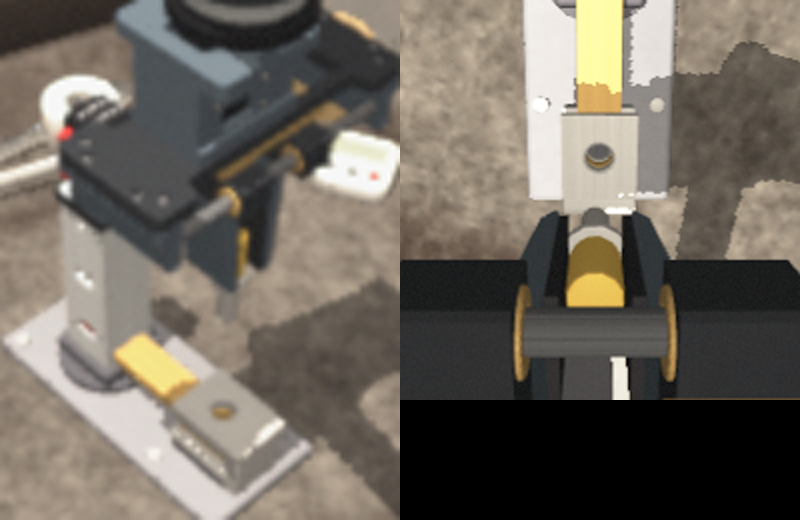

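The crop shows the pin held upright. In the wrist image the hole is at about (255.5,178) and the shank tip at about (253.8,204).

```bash
python3 - <<'E'
import pickle,cv2
from h import *
d=pickle.load(open("s2.pkl","rb"));w=d["wrist"];P=np.array([.50474,.02584])
hsv=cv2.cvtColor(np.ascontiguousarray(w["pixels"]),cv2.COLOR_RGB2HSV)
g=w["pixels"].mean(2).astype(int)
a=np.radians(15.8+.4-.0);X=np.array([np.cos(a),np.sin(a)]);Y=np.array([-X[1],X[0]])
for px in((255.5,178),(255,178)):
    p=plane(w,px,.054);print("hole wrist",p,"rel TCP along stand x,y",(p[:2]-P)@X,(p[:2]-P)@Y)
for rr in range(201,218,2): print(rr,g[rr,238:274].tolist())
print("col", g[160:222,255].tolist()); print("row178",g[178,240:272].tolist())
# grip top / bottom columns
y=blobs(w,(15,80,60),(38,255,255),(230,210,290,252),1)[0];print(y[0],y[1])
for b in((253.5,204),):
  q=plane(w,b,.1447);print("tip",q,(q[:2]-P)@X,(q[:2]-P)@Y)
s=d["scene"]
for nm,px,z in(("hole",(210+222/4,130+411/4),.054),("tip",(210+228/4,130+318/4),.1447)):
  q=plane(s,px,z);print("scene",nm,q,(q[:2]-P)@X,(q[:2]-P)@Y)
E
```

```text
hole wrist [0.50727366 0.02137837 0.054     ] rel TCP along stand x,y 0.001188298371631227 -0.004991345948369904
hole wrist [0.50711299 0.02193114 0.054     ] rel TCP along stand x,y 0.001188232830750289 -0.004415697903365662
201 [187, 192, 193, 193, 193, 193, 195, 194, 193, 194, 194, 195, 195, 195, 195, 196, 196, 196, 199, 197, 199, 199, 198, 200, 201, 201, 201, 201, 202, 204, 204, 204, 204, 204, 199, 165]
203 [183, 192, 192, 191, 194, 192, 192, 194, 192, 193, 192, 192, 184, 175, 161, 161, 160, 170, 187, 192, 194, 206, 219, 219, 220, 213, 207, 220, 221, 221, 222, 215, 200, 201, 202, 176]
205 [173, 180, 180, 182, 181, 180, 180, 180, 181, 172, 145, 120, 91, 95, 96, 98, 96, 96, 95, 113, 214, 252, 252, 252, 252, 252, 252, 252, 252, 252, 253, 252, 252, 245, 163, 121]
207 [108, 103, 119, 147, 157, 159, 153, 140, 139, 125, 91, 91, 95, 97, 95, 96, 96, 96, 95, 94, 93, 106, 141, 162, 166, 165, 165, 167, 156, 128, 124, 122, 119, 104, 63, 55]
209 [22, 36, 104, 154, 155, 149, 141, 133, 114, 87, 91, 95, 96, 97, 98, 96, 98, 96, 94, 94, 94, 89, 112, 143, 142, 143, 145, 144, 120, 44, 24, 25, 22, 30,
[... 772 characters left out ...]
91, 93, 92, 93, 95, 109, 144, 83, 99, 120, 104, 130, 169, 191, 199, 198, 198, 195, 197, 196, 197, 197, 197, 194, 196, 196, 199, 196, 193, 170, 103, 96, 94, 96, 98, 96, 94, 97, 115, 171, 197, 192, 193, 181, 112, 92, 96, 94]
row178 [196, 197, 198, 199, 203, 203, 198, 181, 137, 94, 118, 120, 102, 97, 93, 95, 93, 96, 106, 112, 104, 90, 127, 172, 200, 201, 197, 202, 201, 202, 201, 201]
[253.08018328 236.27605956] [238, 218, 31, 34, 873]
tip [0.50671541 0.02372702 0.1447    ] 0.0013074742410859905 -0.002580207228060805
scene hole [0.50358139 0.02422389 0.054     ] -0.001563489068786997 -0.0012286938601954365
scene tip [0.50266277 0.02429052 0.1447    ] -0.0024270428475680426 -0.0009084308431848168
```

Emit:
carry_out(deltas=[{"x": 0.5, "y": 1.5, "z": 20, "wx": 0, "wy": 0, "wz": 0.4, "claw": 1}, {"x": 0, "y": 0, "z": 30, "wx": 0, "wy": 0, "wz": 0, "claw": 1}, {"x": 0, "y": 0, "z": 20, "wx": 0, "wy": 0, "wz": 0, "claw": 1}, {"x": 0, "y": 0, "z": 10, "wx": 0, "wy": 0, "wz": 0, "claw": 1}, {"x": 0, "y": 0, "z": 0, "wx": 0, "wy": 0, "wz": 0, "claw": 1}, {"x": 0, "y": 0, "z": 0, "wx": 0, "wy": 0, "wz": 0, "claw": 1}])

```text
clock: 7.6
position: [0.5061, 0.0222, 0.1113]
ee_rot: [0.991, 0.136, 0.001, 0.0]
ft_force: [0.4, -0.4, -0.3]
width: 0.0174
grasp_force: 20.0
```

```bash
python3 - <<'E'
from cell import r,snapshot
import pickle,cv2
from h import *
st=r.observe();print(st["position"],st["ft_force"]);go(st,[.5055,.024,.1],-74.2)
d={n:snapshot(n) for n in("scene","wrist","top")};pickle.dump(d,open("s3.pkl","wb"))
f=lambda i,h:cv2.resize(i,None,fx=h,fy=h,interpolation=cv2.INTER_CUBIC)
c=np.zeros((600,800,3),np.uint8);c[:480,:400]=f(d["scene"]["pixels"][190:250,240:290],8);c[:560,400:]=f(d["wrist"]["pixels"][150:220,230:280],8)
cv2.imwrite("pics/c3.png",c[...,::-1])
E
```

```text
[0.50613882 0.02224725 0.11127649] [ 0.3780606  -0.35645274 -0.26608123]
tool delta [-0.2 -1.9 11.3] yaw y -74.42 tilt 0.1 wz -0.22226406492069373
```

View pics/c3.png

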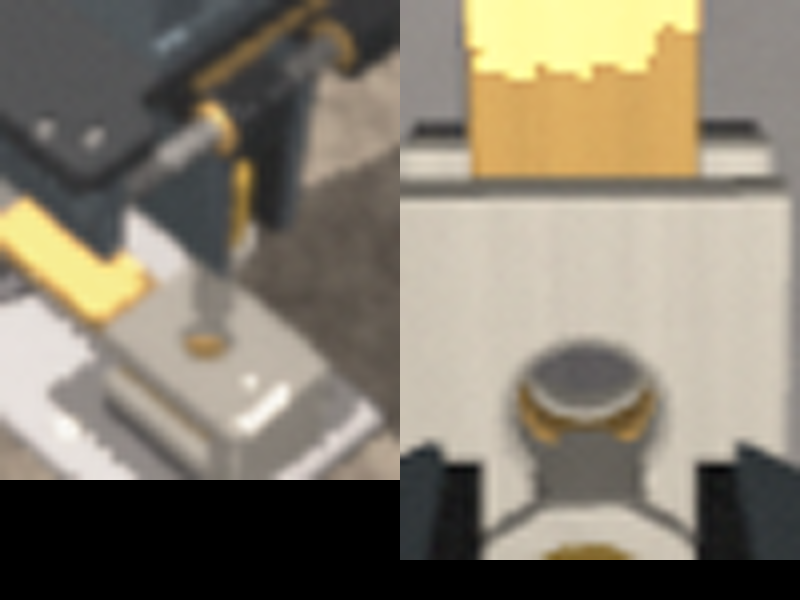

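Close up, the wrist crop puts the hole centre at column 586 and the pin shank at 590, so they line up laterally. The scene crop has the shank at column 213 and the hole at 206, so a small offset along stand x is likely.

```bash
python3 - <<'E'
import pickle,cv2
from h import *
d=pickle.load(open("s3.pkl","rb"));w=d["wrist"];P=np.array([.50614,.02225]);a=np.radians(15.7);X=np.array([np.cos(a),np.sin(a)]);Y=np.array([-X[1],X[0]])
rel=lambda s,px,z:np.round([(plane(s,px,z)[:2]-P)@X*1e3,(plane(s,px,z)[:2]-P)@Y*1e3],1)
g=w["pixels"].mean(2).astype(int)
print("col303",g[185:222,303-50].tolist(),);print("rows",[(k,g[k,240:266].tolist()) for k in(194,198,200,203,206,209)])
c=lambda x,y:(230+(x-400)/8-.5+.06,150+y/8-.44)
z=.1113-.0454
for n,p,h in(("rim front",c(586,343),.054),("rim left",c(515,400),.054),("rim right",c(660,400),.054),("tip front",c(590,435),z),("shank L",c(538,480),z+.015),("shank R",c(643,480),z+.015),("collar front",c(590,505),z+.036),("collarL",c(482,545),z+.036),("collarR",c(697,545),z+.036),("fork front",c(590,192),.054)):print(n,rel(w,p,h))
s=d["scene"];g=s["pixels"].mean(2).astype(int)
for k in range(222,237):print(k,g[k,258:276].tolist())
E
```

```text
col303 [198, 198, 199, 197, 198, 197, 195, 154, 109, 92, 89, 91, 91, 92, 100, 109, 151, 130, 84, 95, 96, 96, 94, 97, 98, 97, 100, 110, 152, 199, 193, 191, 179, 112, 94, 93, 94]
rows [(194, [199, 197, 196, 195, 197, 189, 169, 142, 124, 111, 92, 89, 90, 92, 92, 91, 96, 112, 133, 159, 188, 199, 199, 198, 197, 197]), (198, [199, 198, 191, 172, 138, 99, 120, 124, 103, 97, 94, 92, 90, 92, 93, 94, 96, 101, 109, 125, 122, 125, 158, 181, 198, 197]), (200, [198, 197, 183, 153, 127, 93, 86, 121, 152, 140, 121, 110, 112, 109, 111, 120, 139, 148, 140, 98, 89, 114, 130, 169, 194, 195]), (203, [199, 195, 184, 156, 129, 99, 109, 107, 92, 82, 80, 82, 84, 84, 85, 85, 80, 82, 93, 108, 107, 113, 145, 167, 190, 195]), (206, [196, 196, 187, 174, 164, 146, 102, 96, 92, 92, 95, 97, 94, 96, 94, 96, 96, 94, 94, 94, 119, 155, 173, 189, 195, 196]), (209, [131, 195, 194, 193, 192, 173, 129, 89, 92, 95, 95, 95, 96, 98, 97, 95, 94, 94, 92, 89, 137, 194, 196, 194, 195, 193])]
rim front [ 8.7 -0.8]
rim left [2.2 7. ]
rim right [ 2.2 -8.9]
tip front [ 2.3 -1.2]
shank L [2.8 3.9]
shank R [ 2.8 -6.4]
collar front [ 8.3
[... 755 characters left out ...]
, 171, 178, 178, 173, 159, 132, 99]
230 [179, 181, 180, 179, 174, 161, 144, 132, 127, 130, 155, 174, 178, 179, 178, 174, 163, 135]
231 [181, 180, 179, 177, 160, 140, 136, 135, 132, 129, 144, 170, 179, 179, 180, 178, 175, 167]
232 [179, 180, 180, 176, 159, 137, 138, 143, 137, 130, 130, 159, 177, 178, 178, 177, 179, 177]
233 [178, 178, 179, 178, 165, 136, 122, 122, 121, 125, 140, 165, 178, 180, 181, 179, 178, 178]
234 [174, 178, 178, 179, 175, 154, 134, 127, 129, 143, 162, 177, 179, 181, 180, 181, 179, 178]
235 [163, 177, 178, 178, 177, 173, 168, 167, 166, 171, 175, 180, 180, 179, 181, 181, 180, 178]
236 [142, 163, 175, 177, 177, 179, 179, 179, 179, 180, 179, 180, 184, 189, 182, 181, 179, 179]
```

Emit:
carry_out(deltas=[{"x": 2.5, "y": -0.3, "z": 4, "wx": 0, "wy": 0, "wz": 0, "claw": 1}, {"x": 0, "y": 0, "z": 5, "wx": 0, "wy": 0, "wz": 0, "claw": 1}, {"x": 0, "y": 0, "z": 0, "wx": 0, "wy": 0, "wz": 0, "claw": 1}, {"x": 0, "y": 0, "z": 0, "wx": 0, "wy": 0, "wz": 0, "claw": 1}])

```text
clock: 8.25
position: [0.5077, 0.0235, 0.1013]
ee_rot: [0.991, 0.136, -0.0, 0.0]
ft_force: [0.7, -0.7, -0.2]
width: 0.0175
grasp_force: 20.0
```

```bash
python3 - <<'E'
from cell import r,snapshot
import pickle,cv2
from h import *
st=r.observe();print(st["position"],st["ft_force"]);go(st,[.5055,.024,.1],-74.2)
d={n:snapshot(n) for n in("scene","wrist")};pickle.dump(d,open("s4.pkl","wb"))
f=lambda i,h:cv2.resize(i,None,fx=h,fy=h,interpolation=cv2.INTER_CUBIC)
c=np.zeros((600,800,3),np.uint8);c[:480,:400]=f(d["scene"]["pixels"][200:240,250:283],12)[:480,:400] if 0 else f(d["scene"]["pixels"][205:245,250:283],12)[:480,:396].repeat(1,0) if 0 else cv2.resize(d["scene"]["pixels"][205:245,250:283],(400,480),interpolation=cv2.INTER_CUBIC);c[:560,400:]=f(d["wrist"]["pixels"][150:220,230:280],8)
cv2.imwrite("pics/c4.png",c[...,::-1])
g=d["scene"]["pixels"].mean(2).astype(int)
for k in range(224,237):print(k,g[k,258:276].tolist())
E
```

```text
[0.507748   0.02352031 0.1013301 ] [ 0.66121934 -0.74361847 -0.20277738]
tool delta [-2.  -1.1  1.3] yaw y -74.39 tilt 0.01 wz -0.18823580169026854
224 [170, 197, 210, 190, 133, 93, 74, 69, 70, 90, 132, 143, 116, 98, 89, 86, 84, 90]
225 [151, 171, 190, 182, 161, 126, 98, 76, 72, 87, 122, 132, 104, 93, 85, 82, 83, 88]
226 [157, 173, 178, 178, 170, 144, 114, 95, 91, 109, 142, 157, 136, 109, 88, 80, 82, 81]
227 [173, 178, 179, 180, 171, 149, 123, 120, 121, 127, 152, 173, 169, 151, 119, 88, 80, 77]
228 [179, 181, 179, 178, 172, 147, 126, 130, 130, 133, 152, 176, 178, 175, 155, 119, 89, 83]
229 [179, 180, 180, 179, 172, 148, 127, 129, 131, 135, 159, 177, 179, 176, 173, 159, 131, 97]
230 [179, 179, 179, 178, 168, 139, 126, 129, 130, 131, 152, 174, 177, 178, 177, 175, 162, 134]
231 [180, 181, 179, 175, 159, 133, 127, 129, 129, 126, 142, 170, 177, 179, 179, 177, 177, 169]
232 [179, 181, 179, 176, 158, 136, 134, 134, 132, 128, 133, 160, 178, 181, 179, 179, 178, 178]
233 [177, 179, 179, 178, 164, 136, 121, 116, 118, 125, 142, 168, 178, 181, 182, 178, 179, 179]
234 [175, 178, 180, 179, 174, 154, 136, 126, 129, 143, 162, 177, 180, 180, 180, 181, 179, 178]
235 [163, 175, 178, 178, 177, 175, 169, 166, 167, 172, 176, 180, 181, 180, 180, 180, 182, 177]
236 [142, 163, 175, 177, 177, 179, 179, 179, 180, 180, 180, 182, 180, 180, 181, 179, 180, 180]
```

View pics/c4.png

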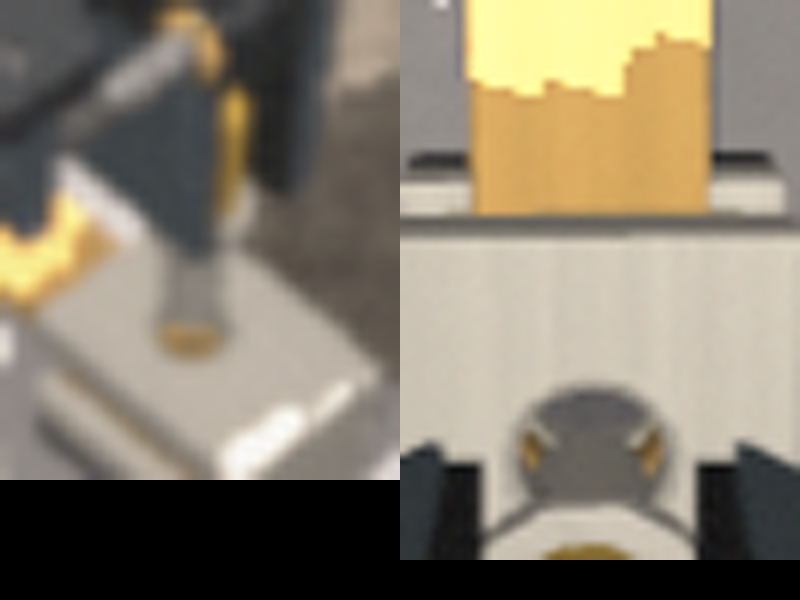

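In the scene crop the shank and hole are both centred at column ~265.5, and in the wrist crop both are at ~590. They are aligned, so I'll start inserting.

Emit:
carry_out(deltas=[{"x": 0, "y": 0, "z": 3, "wx": 0, "wy": 0, "wz": 0, "claw": 1}, {"x": 0, "y": 0, "z": 3, "wx": 0, "wy": 0, "wz": 0, "claw": 1}, {"x": 0, "y": 0, "z": 3, "wx": 0, "wy": 0, "wz": 0, "claw": 1}, {"x": 0, "y": 0, "z": 3, "wx": 0, "wy": 0, "wz": 0, "claw": 1}, {"x": 0, "y": 0, "z": 0, "wx": 0, "wy": 0, "wz": 0, "claw": 1}])

```text
clock: 8.98
position: [0.5076, 0.0235, 0.0891]
ee_rot: [0.991, 0.136, -0.0, 0.0]
ft_force: [-1.2, 0.2, -1.0]
width: 0.0172
grasp_force: 20.0
```

Emit:
carry_out(deltas=[{"x": 0, "y": 0, "z": 4, "wx": 0, "wy": 0, "wz": 0, "claw": 1}, {"x": 0, "y": 0, "z": 4, "wx": 0, "wy": 0, "wz": 0, "claw": 1}, {"x": 0, "y": 0, "z": 4, "wx": 0, "wy": 0, "wz": 0, "claw": 1}, {"x": 0, "y": 0, "z": 4, "wx": 0, "wy": 0, "wz": 0, "claw": 1}, {"x": 0, "y": 0, "z": 4, "wx": 0, "wy": 0, "wz": 0, "claw": 1}, {"x": 0, "y": 0, "z": 3, "wx": 0, "wy": 0, "wz": 0, "claw": 1}, {"x": 0, "y": 0, "z": 0, "wx": 0, "wy": 0, "wz": 0, "claw": 1}])

```text
clock: 9.85
position: [0.5076, 0.0235, 0.0662]
ee_rot: [0.991, 0.136, -0.0, 0.0]
ft_force: [-0.2, 0.0, -1.3]
width: 0.0173
grasp_force: 20.0
```

Emit:
carry_out(deltas=[{"x": 0, "y": 0, "z": 1.5, "wx": 0, "wy": 0, "wz": 0, "claw": 1}, {"x": 0, "y": 0, "z": 1, "wx": 0, "wy": 0, "wz": 0, "claw": 1}, {"x": 0, "y": 0, "z": 0.5, "wx": 0, "wy": 0, "wz": 0, "claw": 1}, {"x": 0, "y": 0, "z": 0, "wx": 0, "wy": 0, "wz": 0, "claw": 1}])

```text
clock: 10.35
position: [0.5078, 0.0235, 0.0635]
ee_rot: [0.991, 0.136, 0.0, 0.0]
ft_force: [-0.3, 0.3, -0.7]
width: 0.0174
grasp_force: 20.0
```

Emit:
carry_out(deltas=[{"x": 0, "y": 0, "z": 0.5, "wx": 0, "wy": 0, "wz": 0, "claw": 1}, {"x": 0, "y": 0, "z": 0.5, "wx": 0, "wy": 0, "wz": 0, "claw": 1}, {"x": 0, "y": 0, "z": 0, "wx": 0, "wy": 0, "wz": 0, "claw": 1}])

```text
clock: 10.72
position: [0.5079, 0.0235, 0.0634]
ee_rot: [0.991, 0.136, 0.0, 0.0]
ft_force: [-2.6, -0.3, 7.1]
width: 0.0173
grasp_force: 20.0
```

Emit:
carry_out(deltas=[{"x": 0, "y": 0, "z": -0.5, "wx": 0, "wy": 0, "wz": 0, "claw": 0.8}, {"x": 0, "y": 0, "z": 0, "wx": 0, "wy": 0, "wz": 0, "claw": 0.5}, {"x": 0, "y": 0, "z": 0, "wx": 0, "wy": 0, "wz": 0, "claw": 0}, {"x": 0, "y": 0, "z": 0, "wx": 0, "wy": 0, "wz": 0, "claw": 0}, {"x": 0, "y": 0, "z": 0, "wx": 0, "wy": 0, "wz": 0, "claw": 0}, {"x": 0, "y": 0, "z": 0, "wx": 0, "wy": 0, "wz": 0, "claw": 0}, {"x": 0, "y": 0, "z": -20, "wx": 0, "wy": 0, "wz": 0, "claw": 0}, {"x": 0, "y": 0, "z": -40, "wx": 0, "wy": 0, "wz": 0, "claw": 0}, {"x": 0, "y": 0, "z": -45, "wx": 0, "wy": 0, "wz": 0, "claw": 0}, {"x": 0, "y": 0, "z": -45, "wx": 0, "wy": 0, "wz": 0, "claw": 0}, {"x": 0, "y": 0, "z": -45, "wx": 0, "wy": 0, "wz": 0, "claw": 0}, {"x": 0, "y": 0, "z": 0, "wx": 0, "wy": 0, "wz": 0, "claw": 0}, {"x": 0, "y": 0, "z": 0, "wx": 0, "wy": 0, "wz": 0, "claw": 0}])

```text
clock: 12.35
position: [0.5072, 0.0235, 0.2572]
ee_rot: [0.991, 0.136, -0.001, -0.0]
ft_force: [-0.3, 0.5, 0.0]
width: 0.0914
grasp_force: 0.0
```

```bash
python3 - <<'E'
from cell import r,snapshot
import pickle,cv2
from h import *
st=r.observe();print(st["position"]);go(st,[.6117,.0532,.258],-74.3)
d={n:snapshot(n) for n in("scene","wrist")};pickle.dump(d,open("s5.pkl","wb"))
f=lambda i,h:cv2.resize(i,None,fx=h,fy=h,interpolation=cv2.INTER_CUBIC)
c=np.zeros((600,800,3),np.uint8);c[:520,:400]=f(d["scene"]["pixels"][130:260,200:300],4);c[:600,400:]=f(d["wrist"]["pixels"][:300,156:356],2)
cv2.imwrite("pics/c5.png",c[...,::-1])
E
```

```text
[0.50720599 0.02348301 0.25724102]
tool delta [108.6  -0.5  -0.9] yaw y -74.39 tilt 0.07 wz -0.09292900955585992
```

View pics/c5.png

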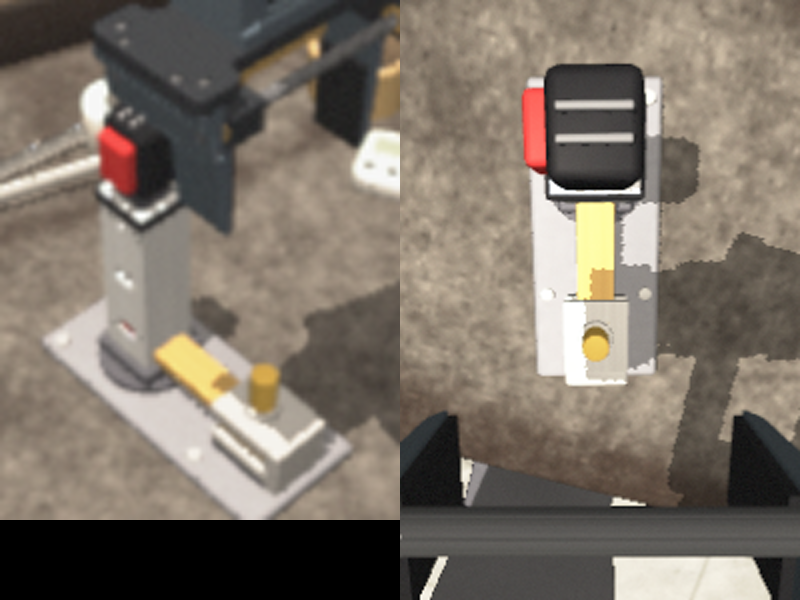

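The picture shows the pin seated and free with its collar on the fork. The head is square to the tool, the red button is on the stand's +y side, and the fingers are clear.

Emit:
carry_out(deltas=[{"x": 36.2, "y": -0.2, "z": 0, "wx": 0, "wy": 0, "wz": 0, "claw": 0}, {"x": 36.2, "y": -0.2, "z": 0, "wx": 0, "wy": 0, "wz": 0, "claw": 0}, {"x": 36.2, "y": -0.1, "z": 0, "wx": 0, "wy": 0, "wz": 0, "claw": 0}, {"x": 0, "y": 0, "z": 0, "wx": 0, "wy": 0, "wz": 0, "claw": 0}, {"x": 0, "y": 0, "z": 20, "wx": 0, "wy": 0, "wz": 0, "claw": 0}, {"x": 0, "y": 0, "z": 25, "wx": 0, "wy": 0, "wz": 0, "claw": 0}, {"x": 0, "y": 0, "z": 26, "wx": 0, "wy": 0, "wz": 0, "claw": 0}, {"x": 0, "y": 0, "z": 0, "wx": 0, "wy": 0, "wz": 0, "claw": 0.3}, {"x": 0, "y": 0, "z": 0, "wx": 0, "wy": 0, "wz": 0, "claw": 0.4}, {"x": 0, "y": 0, "z": 0, "wx": 0, "wy": 0, "wz": 0, "claw": 0.5}], newtons=20)

```text
clock: 13.7
position: [0.6128, 0.0532, 0.1883]
ee_rot: [0.991, 0.136, 0.001, 0.0]
ft_force: [-0.8, 0.2, 0.1]
width: 0.0642
grasp_force: 0.0
```

Emit:
carry_out(deltas=[{"x": -0.5, "y": 0, "z": 1, "wx": 0, "wy": 0, "wz": 0, "claw": 0.5}, {"x": 0, "y": 0, "z": 0, "wx": 0, "wy": 0, "wz": 0, "claw": 0.6}, {"x": 0, "y": 0, "z": 0, "wx": 0, "wy": 0, "wz": 0, "claw": 0.8}, {"x": 0, "y": 0, "z": 0, "wx": 0, "wy": 0, "wz": 0, "claw": 1}, {"x": 0, "y": 0, "z": 0, "wx": 0, "wy": 0, "wz": 0, "claw": 1}, {"x": 0, "y": 0, "z": 0, "wx": 0, "wy": 0, "wz": 0, "claw": 1}, {"x": 0, "y": 0, "z": 0, "wx": 0, "wy": 0, "wz": 0, "claw": 1}, {"x": 0, "y": 0, "z": 0, "wx": 0, "wy": 0, "wz": 0, "claw": 1}], newtons=20)

```text
clock: 14.7
position: [0.6118, 0.0531, 0.1864]
ee_rot: [0.991, 0.136, 0.0, -0.0]
ft_force: [-1.8, 1.6, 4.8]
width: 0.0338
grasp_force: 20.0
```

Emit:
carry_out(deltas=[{"x": 0, "y": 0, "z": -4, "wx": 0, "wy": 0, "wz": 0, "claw": 1}, {"x": 0, "y": 0, "z": -6, "wx": 0, "wy": 0, "wz": 0, "claw": 1}, {"x": 0, "y": 0, "z": -6, "wx": 0, "wy": 0, "wz": 0, "claw": 1}, {"x": 0, "y": 0, "z": -6, "wx": 0, "wy": 0, "wz": 0, "claw": 1}, {"x": 0, "y": 0, "z": -6, "wx": 0, "wy": 0, "wz": 0, "claw": 1}, {"x": 0, "y": 0, "z": -6, "wx": 0, "wy": 0, "wz": 0, "claw": 1}, {"x": 0, "y": 0, "z": -6, "wx": 0, "wy": 0, "wz": 0, "claw": 1}, {"x": 0, "y": 0, "z": -6, "wx": 0, "wy": 0, "wz": 0, "claw": 1}, {"x": 0, "y": 0, "z": -6, "wx": 0, "wy": 0, "wz": 0, "claw": 1}, {"x": 0, "y": 0, "z": -6, "wx": 0, "wy": 0, "wz": 0, "claw": 1}, {"x": 0, "y": 0, "z": -6, "wx": 0, "wy": 0, "wz": 0, "claw": 1}, {"x": 0, "y": 0, "z": -6, "wx": 0, "wy": 0, "wz": 0, "claw": 1}, {"x": 0, "y": 0, "z": -6, "wx": 0, "wy": 0, "wz": 0, "claw": 1}, {"x": 0, "y": 0, "z": -6, "wx": 0, "wy": 0, "wz": 0, "claw": 1}, {"x": 0, "y": 0, "z": -6, "wx": 0, "wy": 0, "wz": 0, "claw": 1}, {"x": 0, "y": 0, "z": -6, "wx": 0, "wy": 0, "wz": 0, "claw": 1}, {"x": 0, "y": 0, "z": 0, "wx": 0, "wy": 0, "wz": 0, "claw": 1}])

```text
clock: 16.82
position: [0.6118, 0.0531, 0.2807]
ee_rot: [0.991, 0.136, 0.0, 0.0]
ft_force: [-0.0, 1.4, -3.5]
width: 0.0343
grasp_force: 20.0
```

Emit:
carry_out(deltas=[{"x": 0, "y": 0, "z": -2, "wx": 0, "wy": 0, "wz": 0, "claw": 1}, {"x": 0, "y": 0, "z": -2, "wx": 0, "wy": 0, "wz": 0, "claw": 1}, {"x": 0, "y": 0, "z": -1, "wx": 0, "wy": 0, "wz": 0, "claw": 1}, {"x": 0, "y": 0, "z": -0.6, "wx": 0, "wy": 0, "wz": 0, "claw": 1}, {"x": 0, "y": 0, "z": 0, "wx": 0, "wy": 0, "wz": 0, "claw": 1}, {"x": 0, "y": 0, "z": 0, "wx": 0, "wy": 0, "wz": 0, "claw": 1}])

```text
clock: 17.58
position: [0.6118, 0.0531, 0.2856]
ee_rot: [0.991, 0.136, 0.0, 0.0]
ft_force: [0.7, 1.5, -2.2]
width: 0.0343
grasp_force: 20.0
```

Emit:
carry_out(deltas=[{"x": 0, "y": 0, "z": -0.8, "wx": 0, "wy": 0, "wz": 0, "claw": 1}, {"x": 0, "y": 0, "z": 0, "wx": 0, "wy": 0, "wz": 0, "claw": 1}, {"x": 0, "y": 0, "z": 0, "wx": 0, "wy": 0, "wz": 0, "claw": 1}])

```text
clock: 17.95
position: [0.6118, 0.0531, 0.2864]
ee_rot: [0.991, 0.136, 0.0, 0.0]
ft_force: [0.9, 1.8, -3.5]
width: 0.034
grasp_force: 20.0
```

Emit:
carry_out(deltas=[{"x": 0, "y": 0, "z": -0.5, "wx": 0, "wy": 0, "wz": 0, "claw": 1}, {"x": 0, "y": 0, "z": 0, "wx": 0, "wy": 0, "wz": 0, "claw": 1}, {"x": 0, "y": 0, "z": 0, "wx": 0, "wy": 0, "wz": 0, "claw": 1}, {"x": 0, "y": 0, "z": 0, "wx": 0, "wy": 0, "wz": 0, "claw": 1}])

```text
clock: 18.45
position: [0.6117, 0.0531, 0.2865]
ee_rot: [0.991, 0.136, -0.0, 0.0]
ft_force: [1.6, 1.6, -6.4]
width: 0.0341
grasp_force: 20.0
```

```bash
python3 - <<'E'
from cell import r,snapshot
import pickle,cv2
from h import *
st=r.observe();print(st["position"],st["ft_force"],st["width"])
d={n:snapshot(n) for n in("scene","wrist")}
f=lambda i,h:cv2.resize(i,None,fx=h,fy=h,interpolation=cv2.INTER_CUBIC)
c=np.zeros((600,800,3),np.uint8);c[:600,:400]=f(d["scene"]["pixels"][110:260,200:300],4);c[:600,400:]=f(d["wrist"]["pixels"][:300,156:356],2)
cv2.imwrite("pics/c6.png",c[...,::-1])
E
```

```text
[0.61173962 0.05306492 0.28648448] [ 1.56381768  1.63342904 -6.35410036] 0.03412105882707162
```

View pics/c6.png

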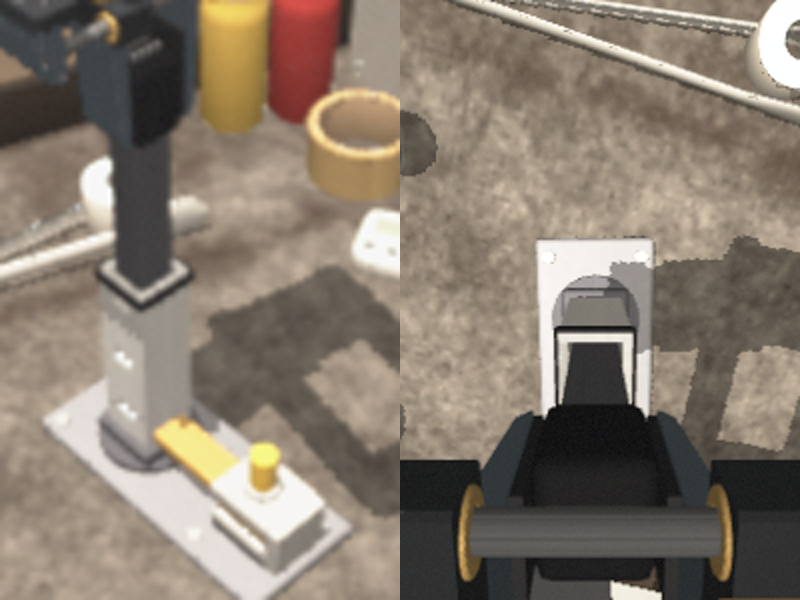

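The stem is fully up against its last stop: z stayed put while the pull rose to 6.4 N. The button is held in (34 mm between the pads) and the pin is seated on the fork.

```bash
python3 -c "
from cell import r
print(r.job_done())"
```

```text
the job is handed in; nothing more can be done
None
```

I handed the job in with the pin seated in the fork and let go, and the stem held at its second stop with the button squeezed in at 20 N grip. I kept clear of the olive tub, spice jar and timer, and the hand-in returned no verdict.

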